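Turn the colour chart's leaf over and push the sample into its bay

TASK

Turn the raised leaf of the colour comparator over its spine with the fingertips, so that it lies flat on the left-hand panel and uncovers the chart beneath. Then push the sample dish, the glass one with the ochre ring in front of the comparator, along the bench into the V-shaped bay in the front edge of its right-hand panel until it rests against both sides of the V, ready for comparing. Only push, gently: do not pinch the leaf or the dish, do not lift the dish off the bench, and leave everything else where it stands.

Things in the scene. Friction and masses are not known exactly. Their poses are not given: they have to be found in the camera images.
- comparator: colour comparator fixed to the bench, lying open like a book: dark grey case 140 mm deep (x), 210 mm wide (y), 18 mm tall, a white chart with colour chips on each half. Origin on the bench under its middle; x runs along the spine away from the robot, y to the left, z up. The V-shaped sample bay is cut right through the case in the front edge (x = -70 mm) of the right-hand half
- spine (a point): middle of the spine, on the leaf's hinge axis, 23 mm above the bench; the axis runs along the comparator's x; the knuckles round it are 10 mm thick
- leaf (a joint): leaf angle in rad: 0 flat on the right-hand panel, 1.57 upright, 3.14 (its stop) flat on the left-hand panel. Starts raised 0.25 to 0.5. The stiff hinge (0.1 N m friction) holds the 0.12 kg leaf where it is left, so it must be pushed all the way. The leaf: rigid board 3 mm thick, 128 mm along the spine, free edge 100 mm from the hinge axis, charts on both faces
- leaf_tab (a point): middle of the orange index tab at the middle of the leaf's free edge, 107 mm from the hinge axis; tab 40 mm wide, its end 114 mm from the axis. x along the spine, -y outward from the spine, z out of the face that is up while the leaf lies on the right. The case's right-hand edge lies 105 mm from the axis, so the end of the tab overhangs the bench
- dish_centre (a point): centre, half-way up, of the sample dish: round clear glass dish with an ochre ring inside, 63 mm wide, 36 mm tall, 0.08 kg, loose on the bench in front of the comparator, on the robot's side; point 18 mm above its underside
- bay (a point): where the sample dish's centre (18 mm above the bench) is when it touches both sides of the V: comparator x -69, y -52 mm; half of the dish is then still outside the case. The V: 90 mm wide at the front edge (x -70 mm, y from -97 to -7 mm), its sides at 45 degrees, 18 mm tall, its point at x -25, y -52 mm. The dish enters along the comparator's +x
- dish_b: bystander: empty clear glass dish 62 mm wide, 34 mm tall, behind the comparator; origin under its centre
- dish_c: bystander: empty clear glass dish 58 mm wide, 26 mm tall, behind the comparator; origin under its centre
- vial_a: bystander: amber glass vial, black cap, 33 mm wide, 74 mm tall, behind the comparator; origin under its centre
- vial_b: bystander: amber glass vial, black cap, 33 mm wide, 74 mm tall, behind the comparator; origin under its centre
- timer: bystander: white bench timer 59 x 66 x 26 mm, right of the comparator; origin under its centre
- sample_dish: the sample dish itself; origin under its centre
There are look-alikes about, which are no part of the job. Leave any brown look-alike of the sample_dish alone.

How it is judged:
By the outcome, as a careful person would: the job done as asked, in the order asked, and still so for the second after the job is handed in, with the robot touching nothing.
It also fails if it takes over 53 s, if anything falls off the work surface, if the arm or the gripper's body presses on something with over 40 N, if the wrist force passes 120 N, or if a joint passes its speed limit or range.

ROBOT

A 7-joint arm with a two-finger parallel gripper is mounted at the origin on a cart in front of the work surface, level with it; the furniture and walls round the work are solid. World frame = base frame: x ahead of the robot, y to its left, z up, the work surface at z = 0. Lengths are in m, angles in degrees, forces in N, time in s.
With the tool pointing down it reaches from about 0.425 to 0.95 m from the base axis. Payload 4.7 kg.
Tool frame: the origin (TCP) lies at the very end of the fingers, on their centre line; the grasp point (between the pads) lies 19 mm behind it; z points along the fingers, y is the direction in which the jaws open and shut (so a half turn about z gives the same grasp; the last joint's range is limited). The gripper opens to 85 mm and grips with 20 to 120 N. Pads are 22 mm wide; open, the fingers measure 114 mm over their backs; the gripper's body (76 mm by 85 mm) begins 54 mm behind the grasp point. The pads swing forward as they close: fully open they stand 13 mm farther back than shut.
Start: joints at [68.36, 26.849, -2.785, 87.806, 1.381, 65.374, -4.715], TCP at [0.231, -0.634, 0.231] pointing down, gripper open.
Joint ranges: [-148.3, 148.3], [-19.14, 114.17], [-79.39, 73.82], [5.75, 140.21], [-59.74, 239.74], [12.07, 113.84], [-152.46, 152.46]. Speed limits (degrees/s): [147.25, 147.25, 180, 180, 180, 180, 180].

INTERFACE

Orientations are given as a 3x3 rotation matrix whose columns are the frame's x, y, z axes.
In Python, from workcell import manip gives the robot as it stands.
- The arm moves only by the tool servo_tool, never from a script. Its argument "moves" is a list that holds one entry, the list of rows, each a list of 5 numbers: the shift along the tool's x, y, z in cm, then the turn about the tool's z in rad, then the finger opening in cm, from 0 to 8.54. In form: [[[x, y, z, roll, grip], ...]]. A call has 1 to 20 rows; each row shifts and turns the pose as measured when the row begins, along the tool's axes as they then stand; what a row does not reach is not made up. A row lasts 1/8 s, in which the tool goes at most 62.5 mm and 10.7 degrees, less where a joint would pass 70% of its speed; a pose out of reach is approached as far as the arm can. A call with a gripper value outside its range is refused whole. The fingers move at their own pace and stop on an object; "squeeze" is the grip in N (left out, the last holds). Time passes only in rows, so rows that do not move let the fingers close. It gives the time, the measured TCP pose, the force and the opening at its end, in the units of the state.
- manip.get_obs(): the state, without advancing time (a new reading comes with each control period).
- manip.grab_frame(name): name is "side" or "top" or "wrist"; returns a dict with "frame" (400x640x3 uint8, red, green, blue), "vfov" (degrees; the focal length in pixels is half the picture's height over the tangent of half this angle, whatever the lens; pixels are square), "cx", "cy" (the principal point, pixels), "k1" (the pictures are not rectified: a ray, as slopes to the right and down, at radius r is drawn at 1 + k1 r^2 times it, then the intrinsics apply), "pose" (4x4, takes a point from camera to world coordinates). Camera axes: x right, y up, looking along -z (the intrinsics and any distortion apply to the point x, -y, -z); pixel columns grow to the right and rows downward; lengths in m; the calibration is good to about 2 mm. A picture is of the moment at which its call begins. There is no depth.
- manip.sign_off(): hands the job in, once; it reports no verdict.
The state is a dict: "time_s": time; "joint_pos": joint angles; "qd": joint speeds; "joint_torque": joint torques, N m; "tcp_pos": TCP position; "eef_rot": TCP orientation; "ft_force": force on the tool from outside, world axes, zero at the start; "torque": the same for the moment, N m; "width": opening from 0.0 (shut) to 1.0 (fully open).
Only numpy, scipy, OpenCV 4.12 (cv2) and the standard library are available. Lean on these libraries where they do the work, as an engineer would, in place of code of your own. Each camera call takes 0.05 s, during which the arm holds its last target.

## Working session

There is one attempt and no reset: what is moved stays moved. The work goes in short steps, Python scripts to look and compute and a tool call to move; the robot and the scene stay as the last step left them, time stands still between calls to the robot, and variables do not carry over. Pictures are saved under pics/ and viewed, and the job is handed in when it is done.

Besides the shell and the picture viewer there is one more tool, called after "Request:" as name(argument=value, ...), one argument or row to a line, values as JSON. servo_tool: Moves the arm, as the interface text tells. Its arguments: {"type":"object","properties":{"moves":{"type":"array","items":{"type":"array","items":{"type":"array","items":{"type":"number"}}}},"squeeze":{"type":"number"}},"required":["moves"]}

```bash
ls; mkdir -p pics
cat > h.py <<'E'
import numpy as np, cv2
from workcell import manip
def grab(n,tag):
    f=manip.grab_frame(n); cv2.imwrite(f'pics/{tag}.png',f['frame'][:,:,::-1])
    np.savez(f'pics/{tag}.npz',**{k:v for k,v in f.items()})
    return f
def K(f):
    F=200/np.tan(np.radians(f['vfov'])/2); return F
def proj(f,P):
    T=np.linalg.inv(np.array(f['pose'])); P=np.atleast_2d(P); c=P@T[:3,:3].T+T[:3,3]
    s=np.c_[c[:,0]/-c[:,2],-c[:,1]/-c[:,2]]; r2=(s**2).sum(1,keepdims=True); s=s*(1+f['k1']*r2)
    return s*K(f)+[float(f['cx']),float(f['cy'])]
def ray(f,uv):
    d=(np.array(uv,float)-[float(f['cx']),float(f['cy'])])/K(f); s=d.copy()
    for _ in range(30): s=d/(1+float(f['k1'])*(s@s))
    p=np.array(f['pose']); return p[:3,3],p[:3,:3]@np.array([s[0],-s[1],-1])
def onz(f,uv,z):
    o,d=ray(f,uv); return o+d*(z-o[2])/d[2]
E
python3 - <<'E'
from h import *
for n in ['side','top','wrist']:
    f=grab(n,n+'0'); print(n,f['vfov'],f['cx'],f['cy'],f['k1'],np.round(f['pose'],3).tolist())
o=manip.get_obs(); print({k:np.round(v,3).tolist() for k,v in o.items()})
E
```

```text
pics
side 49.20635231727093 325.20871975082673 202.31944716202162 -0.0856715670909138 [[-0.832, 0.277, -0.481, 0.111], [-0.555, -0.454, 0.697, 0.202], [-0.025, 0.846, 0.532, 0.511], [0.0, 0.0, 0.0, 1.0]]
top 48.39027153941442 324.6764099725476 201.56889437149837 -0.09058301266470654 [[0.009, 0.994, -0.109, 0.437], [-0.999, 0.012, 0.032, -0.398], [0.033, 0.109, 0.993, 0.975], [0.0, 0.0, 0.0, 1.0]]
wrist 61.74242802614244 320.9584251380572 203.68353549939874 0.004531623208656791 [[0.342, 0.889, 0.304, 0.307], [-0.94, 0.324, 0.107, -0.606], [-0.003, -0.322, 0.947, 0.373], [0.0, 0.0, 0.0, 1.0]]
{'time_s': 0.15, 'joint_pos': [68.359, 26.888, -2.785, 87.858, 1.38, 65.374, -4.717], 'qd': [-0.063, -0.097, 0.021, -0.172, -0.158, 0.025, 0.031], 'joint_torque': [0.0, -51.077, -0.046, -23.798, 0.011, 0.005, 0.0], 'tcp_pos': [0.231, -0.634, 0.23], 'eef_rot': [[0.94, 0.342, -0.001], [0.342, -0.94, 0.001], [-0.0, -0.002, -1.0]], 'ft_force': [0.163, 0.74, -0.23], 'torque': [0.021, -0.003, 0.05], 'width': 1.002}
```

View pics/top0.png

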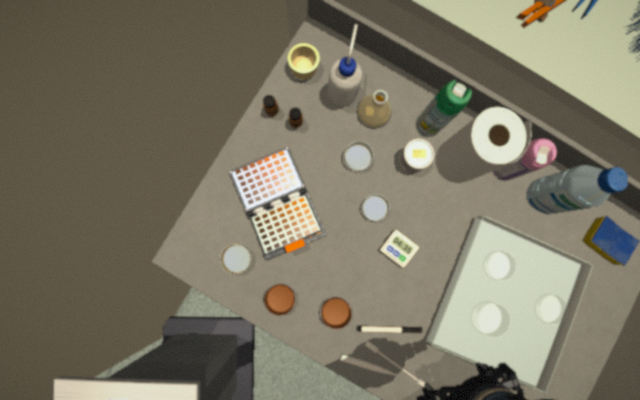

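View pics/side0.png

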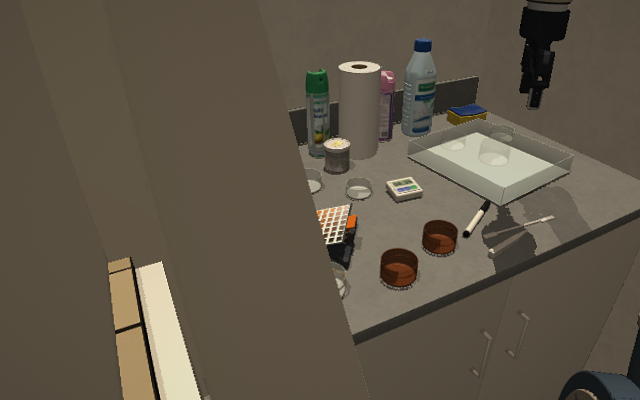

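View pics/wrist0.png

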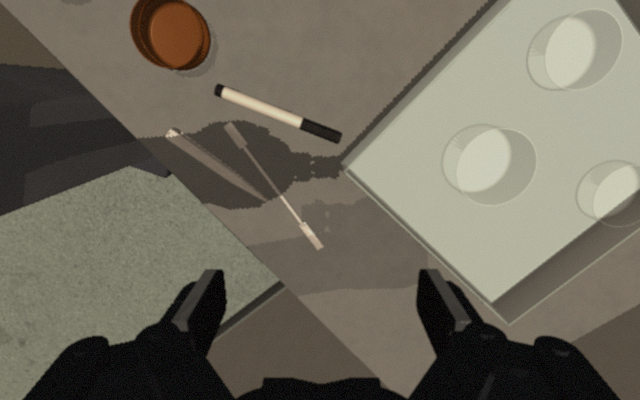

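Run:
```python
from h import *
im=cv2.imread('pics/top0.png')
c=im[130:290,190:350]; cv2.imwrite('pics/z0.png',cv2.resize(c,None,fx=3.75,fy=3.75,interpolation=cv2.INTER_CUBIC))
f=manip.grab_frame('top')
for uv in [(237,259),(280,299),(336,312),(268,180),(399,248),(155,260)]: print(uv,onz(f,uv,0.018).round(3))
```

```text
(237, 259) [ 0.417 -0.243  0.018]
(280, 299) [ 0.334 -0.336  0.018]
(336, 312) [ 0.307 -0.455  0.018]
(268, 180) [ 0.588 -0.305  0.018]
(399, 248) [ 0.444 -0.59   0.018]
(155, 260) [ 0.412 -0.067  0.018]
```

View pics/z0.png

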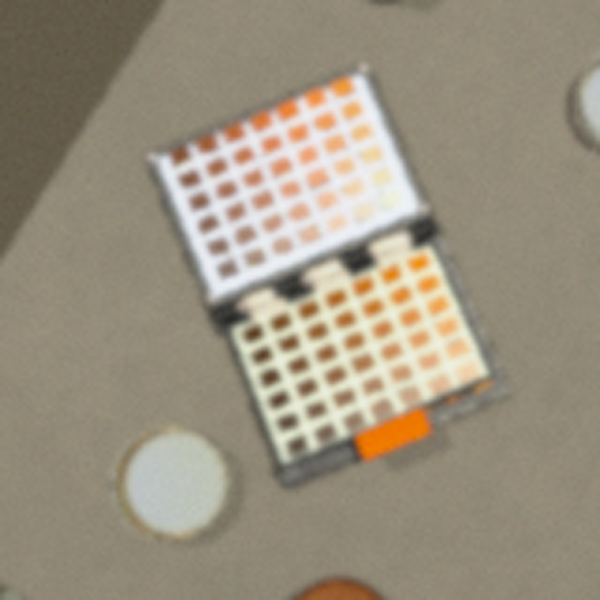

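```bash
cat > fit.py <<'E'
from h import *
from scipy.optimize import least_squares
d=np.load('pics/top0.npz'); f={k:d[k] for k in d.files}
Z=lambda a:np.array(a)/3.75+[190,130]-0.37
obs=Z([(152,158),(365,66),(508,392),(284,483), (490,378),(281,463),(430,432),(362,460)])
def T(p,P):
    x,y,th=p[:3]; c,s=np.cos(th),np.sin(th)
    return np.c_[x+c*P[:,0]-s*P[:,1],y+s*P[:,0]+c*P[:,1],P[:,2]]
def leafpt(x,r,h,a): # h normal offset
    return [x,-r*np.cos(a)-(-h)*np.sin(a)*1.0 if False else -r*np.cos(a)+h*np.sin(a), .023+r*np.sin(a)+h*np.cos(a)]
def mod(p):
    a=p[3]
    P=np.array([[-.07,.105,.018],[.07,.105,.018],[.07,-.105,.018],[-.07,-.105,.018],leafpt(.064,.1,0,a),leafpt(-.064,.1,0,a),leafpt(.02,.114,0,a),leafpt(-.02,.114,0,a)])
    return T(p,P)
if __name__=='__main__':
    r=least_squares(lambda p:(proj(f,mod(p))-obs).ravel(),[.53,-.32,-1.2,.4])
    print(r.x,np.degrees(r.x[2:])); print(r.fun.reshape(-1,2).round(1))
    bay=T(r.x,np.array([[-.069,-.052,.018]])); print('bay',bay, 'dish',onz(f,Z((175,483)),.018))
    print('leaf tab',T(r.x,np.array([leafpt(0,.107,0,r.x[3])])))
    np.save('p.npy',r.x)
E
python3 fit.py
```

```text
[ 0.53979807 -0.32512051 -1.15898307  0.34186603] [-66.40483823  19.58748044]
[[-1.6 -1.3]
 [ 1.  -1.2]
 [ 0.4  0.3]
 [-0.2  1.7]
 [ 1.1 -0.3]
 [-0.6  1.4]
 [-0.1 -0.5]
 [-0.  -0.3]]
bay [[ 0.46452671 -0.28270328  0.018     ]] dish [ 0.41834678 -0.24147102  0.018     ]
leaf tab [[ 0.44741798 -0.36547109  0.05887129]]
```

Request:
servo_tool(
  moves=[
    [[4.2, -2.9, 0, -0.063, 0], [4.2, -2.9, 0, 0, 0], [4.2, -2.9, 0, 0, 0], [4.2, -2.9, 0, 0, 0], [4.2, -2.9, 0, 0, 0], [4.2, -2.9, 0, 0, 0], [0, 0, 0, 0, 0]],
  ],
)

```text
time_s: 1.08
tcp_pos: [0.3984, -0.3675, 0.2289]
eef_rot: [[0.916, 0.401, -0.001], [0.401, -0.916, 0.002], [-0.0, -0.002, -1.0]]
ft_force: [-0.4, 0.3, 0.3]
width: -0.002
```

Run:
```python
from h import *
f=grab('wrist','w1'); grab('side','s1')
o=manip.get_obs(); print({k:np.round(o[k],3).tolist() for k in ['time_s','tcp_pos','eef_rot','ft_force','width']})
```

```text
{'time_s': 1.175, 'tcp_pos': [0.395, -0.372, 0.229], 'eef_rot': [[0.919, 0.394, -0.003], [0.394, -0.919, -0.0], [-0.003, -0.001, -1.0]], 'ft_force': [0.309, -0.419, -0.169], 'width': 0.003}
```

View pics/w1.png

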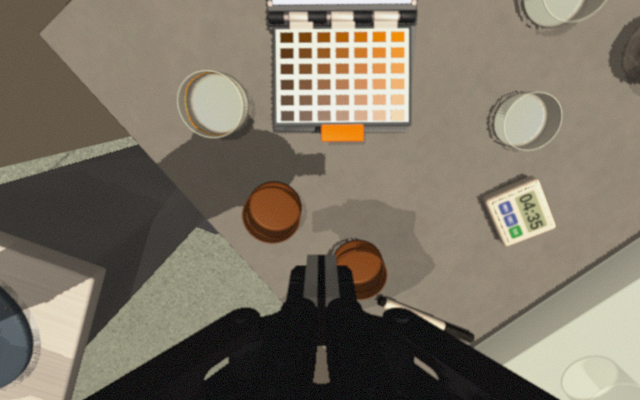

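View pics/s1.png

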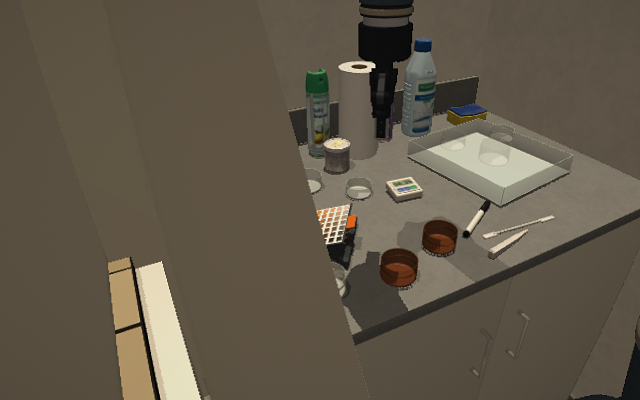

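Run:
```python
from h import *
im=cv2.imread('pics/w1.png')
cv2.imwrite('pics/z1.png',cv2.resize(im[0:150,170:430],None,fx=3,fy=3,interpolation=cv2.INTER_CUBIC))
```

```text
(no output)
```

View pics/z1.png

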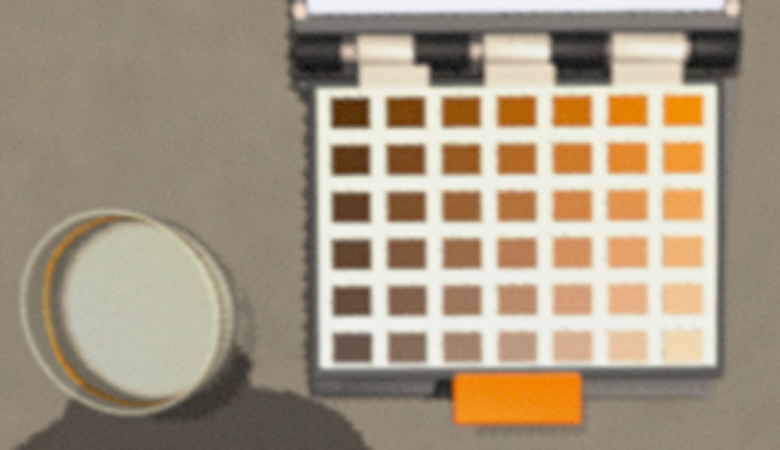

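```bash
cat > fit2.py <<'E'
from fit import *
d=np.load('pics/w1.npz'); g={k:d[k] for k in d.files}
Z3=lambda a:np.array(a)/3+[170,0]-.33
obs2=Z3([(309,375),(721,373),(455,425),(581,425),(294,50),(738,48),(310,395),(717,392)])
def mod2(p):
    a=p[3]
    return T(p,np.array([leafpt(-.064,.1,0,a),leafpt(.064,.1,0,a),leafpt(-.02,.114,0,a),leafpt(.02,.114,0,a),[-.07,0,.026],[.07,0,.026],[-.07,-.105,.018],[.07,-.105,.018]]))
def res(p,w=(1,1)):
    return np.r_[w[0]*(proj(f,mod(p))-obs).ravel()*1.5,w[1]*(proj(g,mod2(p))-obs2).ravel()]
for w in [(0,1),(1,1)]:
    r=least_squares(res,np.load('p.npy'),args=(w,),loss='soft_l1'); p=r.x
    print(p.round(4),np.degrees(p[2:]).round(1)); print((proj(g,mod2(p))-obs2).round(1).tolist()); print((proj(f,mod(p))-obs).round(1).tolist())
np.save('p.npy',p)
print('bay',T(p,np.array([[-.069,-.052,.018]])),'tabend',T(p,np.array([leafpt(0,.114,0,p[3])])))
# dish: project top rim / base circles for candidate and compare with wrist extents
def circ(c,r,z):
    t=np.linspace(0,2*np.pi,72); return np.c_[c[0]+r*np.cos(t),c[1]+r*np.sin(t),0*t+z]
def ext(c):
    q=np.r_[proj(g,circ(c,.0315,.036)),proj(g,circ(c,.0315,0))]; q=(q-[170,0]+.33)*3
    return np.r_[q.min(0),q.max(0)]
def ext2(c):
    q=np.r_[proj(f,circ(c,.0315,.036)),proj(f,circ(c,.0315,0))]; q=(q-[190,130]+.37)*3.75
    return np.r_[q.min(0),q.max(0)]
r=least_squares(lambda c:ext(c)-[21,209,240,414],[.418,-.241]);print('dish',r.x,r.fun,ext2(r.x))
dc=r.x-p[:2];print('dish in comp',np.cos(p[2])*dc[0]+np.sin(p[2])*dc[1],-np.sin(p[2])*dc[0]+np.cos(p[2])*dc[1])
E
python3 fit2.py
```

```text
[ 0.5385 -0.3254 -1.1529  0.2959] [-66.1  17. ]
[[0.8, 1.2], [0.8, 1.1], [-0.7, -0.6], [0.2, -0.8], [-2.2, -0.3], [3.1, -0.8], [-0.3, 0.4], [-1.1, 0.7]]
[[-1.7, -0.4], [0.8, -0.7], [0.8, 0.6], [0.3, 2.3], [1.7, 0.7], [0.3, 2.7], [0.7, 0.7], [0.9, 1.0]]
[ 0.5385 -0.3251 -1.1521  0.3304] [-66.   18.9]
[[-0.0, 0.3], [1.5, 0.1], [-1.0, -1.5], [0.4, -1.7], [-2.6, -0.4], [2.7, -1.0], [-0.6, 0.3], [-1.3, 0.5]]
[[-1.9, -0.3], [0.6, -0.6], [0.6, 0.5], [0.1, 2.3], [1.4, 0.2], [-0.2, 2.3], [0.3, 0.1], [0.4, 0.5]]
bay [[ 0.46295133 -0.28316236  0.018     ]] tabend [[ 0.43999187 -0.36890098  0.0599891 ]]
dish [ 0.41670461 -0.24073616] [-0.75772067 -0.01024045  0.84355027  0.06727551] [111.95952546 429.89528838 233.07144255 543.39550595]
dish in comp -0.12656298138986258 -0.07700490022907408
```

Request:
servo_tool(
  moves=[
    [[1.1, 0.8, 4, 0, 0], [1.1, 0.8, 4, 0, 0], [0, 0, 4, 0, 0], [0, 0, 3, 0, 0], [0, 0, 2, 0, 0], [0, 0, 0, 0, 0]],
  ],
)

```text
time_s: 1.92
tcp_pos: [0.4151, -0.3919, 0.0537]
eef_rot: [[0.927, 0.375, -0.005], [0.375, -0.927, -0.008], [-0.007, 0.005, -1.0]]
ft_force: [-0.1, 0.3, 0.2]
width: -0.0
```

```bash
cat > st.py <<'E'
from h import *
p=np.load('p.npy'); o=manip.get_obs()
c,s=np.cos(p[2]),np.sin(p[2]); d=o['tcp_pos'][:2]-p[:2]
R=np.array([[c,s],[-s,c]])
print('t',round(o['time_s'],2),'comp xy',(R@d*1000).round(1),'z',round(o['tcp_pos'][2]*1000,1),'F comp',(R@o['ft_force'][:2]).round(1),round(o['ft_force'][2],1))
rx=R@o['eef_rot'][:2,0]; print('tool x ang from y_c deg',np.degrees(np.arctan2(-rx[0],rx[1])).round(2), 'w',round(o['width'],3))
E
cat > look.py <<'E'
import sys
from h import *
for a in sys.argv[1:]:
    n,t=a.split(':'); grab(n,t)
import st
E
python3 look.py wrist:w2 top:t2
```

```text
t 2.02 comp xy [  12.1 -138.8] z 55.7 F comp [-0.5 -0. ] 0.8
tool x ang from y_c deg -1.91 w -0.004
```

View pics/w2.png

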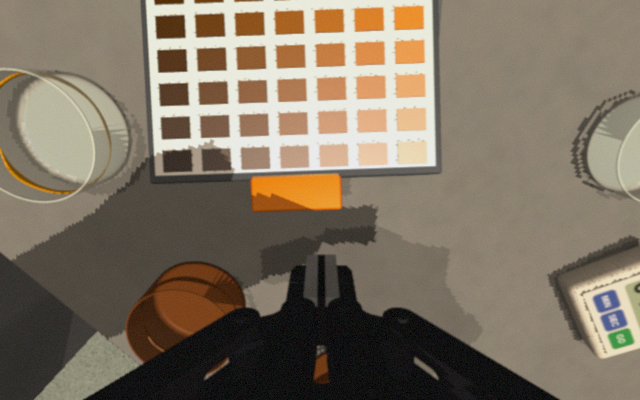

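Request:
servo_tool(
  moves=[
    [[0.6, -1.2, 0, -0.033, 0], [0.5, 0, 1.5, 0, 0], [0, 0, 1.5, 0, 0], [0, 0, 1.0, 0, 0], [0, 0, 0, 0, 0]],
  ],
)

```text
time_s: 2.65
tcp_pos: [0.4238, -0.3775, 0.0151]
eef_rot: [[0.913, 0.408, 0.002], [0.408, -0.913, -0.013], [-0.004, 0.012, -1.0]]
ft_force: [-0.6, -0.3, -0.6]
width: 0.0
```

```bash
python3 look.py wrist:w3 side:s3
```

```text
t 2.75 comp xy [   1.9 -125.8] z 16.0 F comp [0.4 0.6] -0.3
tool x ang from y_c deg 0.11 w 0.005
```

View pics/w3.png

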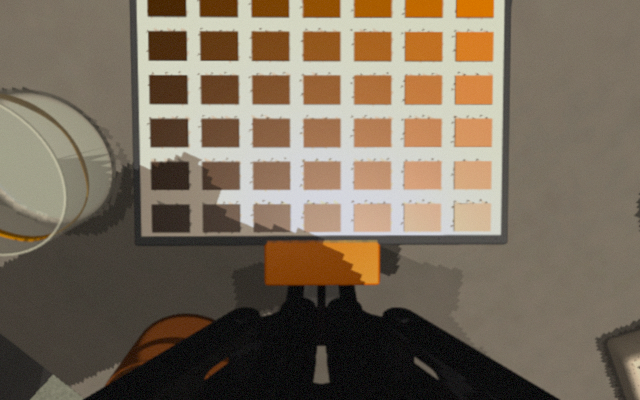

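View pics/s3.png

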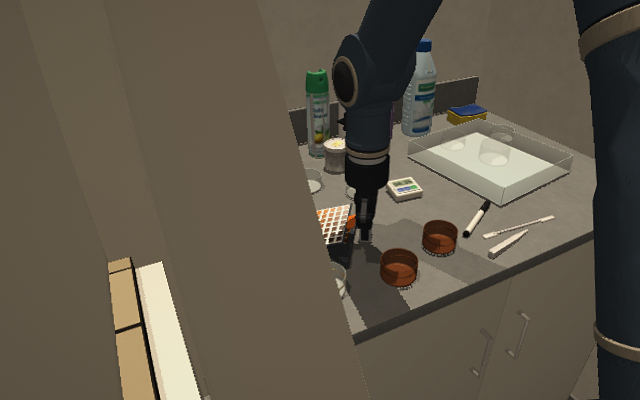

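Request:
servo_tool(
  moves=[
    [[0.6, -0.2, 0, 0, 0], [0.3, 0, -0.6, 0, 0], [0.3, 0, -0.8, 0, 0]],
  ],
)

```text
time_s: 3.12
tcp_pos: [0.4335, -0.3715, 0.0307]
eef_rot: [[0.914, 0.407, 0.001], [0.407, -0.913, -0.014], [-0.005, 0.013, -1.0]]
ft_force: [-1.3, -0.9, -0.0]
width: 0.002
```

```bash
python3 look.py wrist:w4
```

```text
t 3.17 comp xy [-1.000e-01 -1.141e+02] z 31.8 F comp [-1.9 -3.1] 1.6
tool x ang from y_c deg 0.05 w 0.002
```

View pics/w4.png

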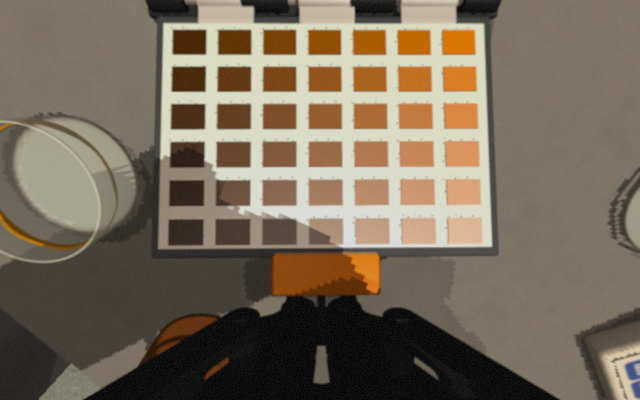

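Request:
servo_tool(
  moves=[
    [[0.3, 0, -0.7, 0, 0], [0.35, 0, -0.7, 0, 0], [0.4, 0, -0.8, 0, 0], [0.5, 0, -0.8, 0, 0]],
  ],
)

```text
time_s: 3.68
tcp_pos: [0.4495, -0.3641, 0.0642]
eef_rot: [[0.913, 0.407, 0.003], [0.407, -0.913, -0.015], [-0.003, 0.015, -1.0]]
ft_force: [-0.5, -1.0, -1.4]
width: 0.003
```

```bash
python3 look.py wrist:w5 side:s5
```

```text
t 3.77 comp xy [ -0.2 -96.3] z 64.8 F comp [-0. -0.] 0.1
tool x ang from y_c deg 0.11 w -0.002
```

View pics/w5.png

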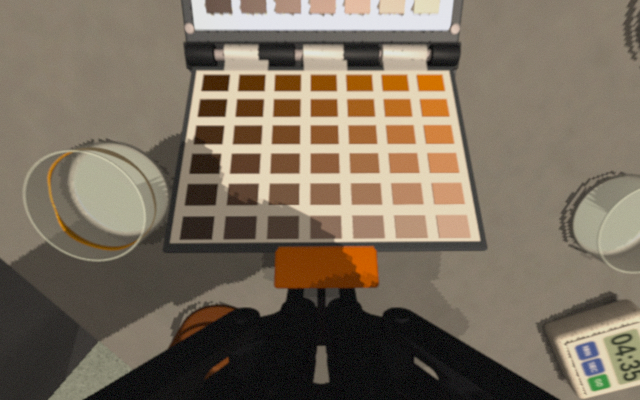

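View pics/s5.png

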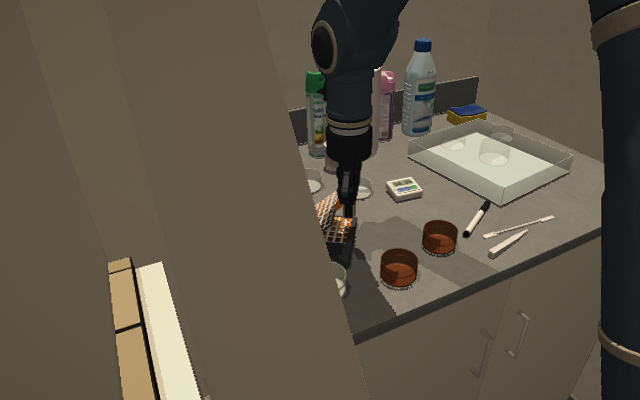

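Request:
servo_tool(
  moves=[
    [[0.6, 0, -0.7, 0, 0], [0.7, 0, -0.8, 0, 0], [0.8, 0, -0.8, 0, 0], [0.9, 0, -0.8, 0, 0], [0.9, 0, -0.6, 0, 0]],
  ],
)

```text
time_s: 4.4
tcp_pos: [0.488, -0.3465, 0.1038]
eef_rot: [[0.913, 0.408, 0.004], [0.408, -0.913, -0.015], [-0.002, 0.016, -1.0]]
ft_force: [0.4, -0.3, -0.5]
width: -0.002
```

```bash
python3 look.py wrist:w6 side:s6
```

```text
t 4.5 comp xy [ -0.9 -53.3] z 104.2 F comp [-0.6 -0.1] -1.1
tool x ang from y_c deg 0.19 w -0.001
```

View pics/w6.png

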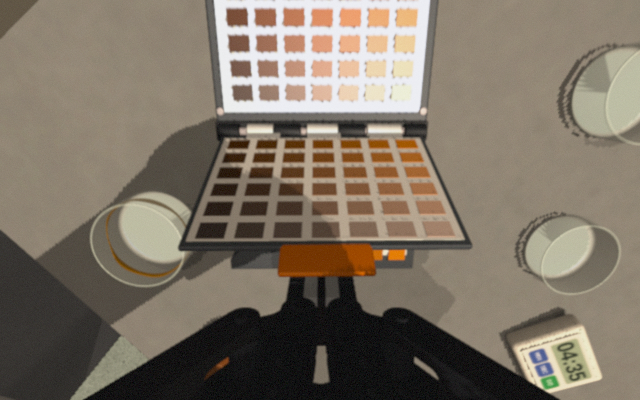

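View pics/s6.png

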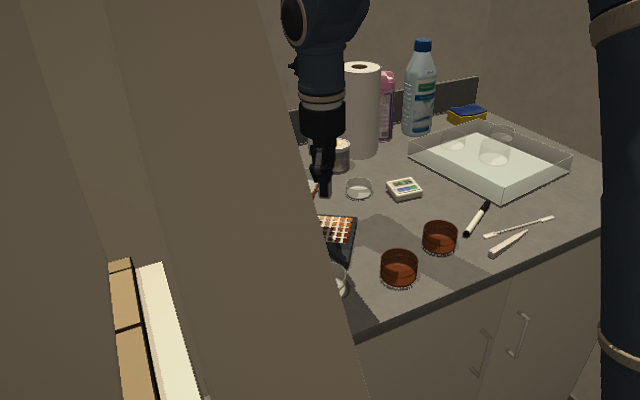

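Request:
servo_tool(
  moves=[
    [[1.0, 0, -0.5, 0, 0], [1.0, 0, -0.4, 0, 0], [1.0, 0, -0.2, 0, 0], [1.0, 0, 0, 0, 0], [1.0, 0, 0.1, 0, 0], [0.8, 0, 0.2, 0, 0]],
  ],
)

```text
time_s: 5.25
tcp_pos: [0.5454, -0.3209, 0.1126]
eef_rot: [[0.913, 0.409, 0.006], [0.409, -0.912, -0.016], [-0.001, 0.017, -1.0]]
ft_force: [-1.4, -0.4, 0.7]
width: 0.004
```

```bash
python3 look.py wrist:w7 top:t7
```

```text
t 5.35 comp xy [-1.5  8.6] z 112.2 F comp [0.2 0.3] 0.2
tool x ang from y_c deg 0.22 w -0.001
```

View pics/w7.png

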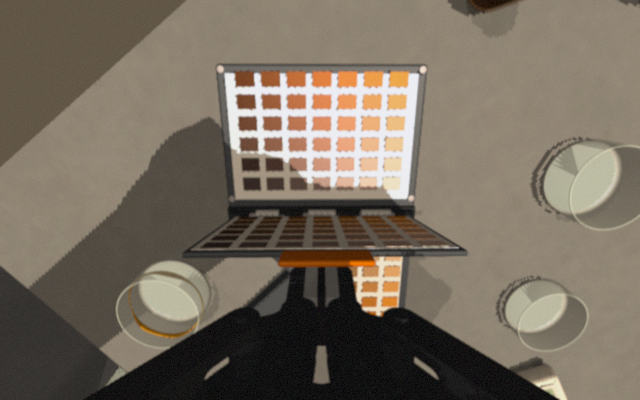

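View pics/t7.png

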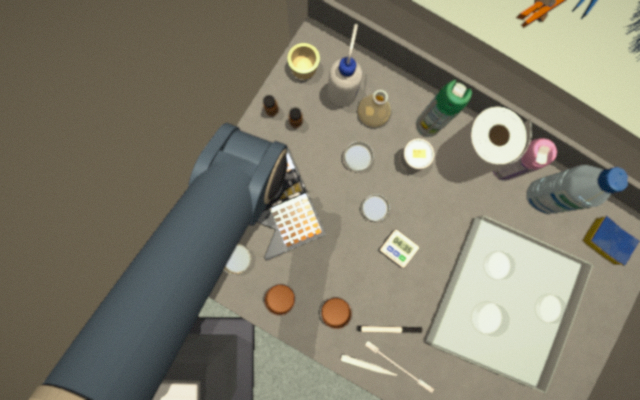

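Request:
servo_tool(
  moves=[
    [[0.8, 0, 0.1, 0, 0], [0.8, 0, 0.3, 0, 0], [0.8, 0, 0.6, 0, 0], [0.8, 0, 0.7, 0, 0], [0.8, 0, 0.8, 0, 0]],
  ],
)

```text
time_s: 5.98
tcp_pos: [0.5845, -0.3037, 0.0859]
eef_rot: [[0.913, 0.409, 0.007], [0.409, -0.913, -0.015], [0.0, 0.017, -1.0]]
ft_force: [0.9, -0.5, 0.9]
width: -0.002
```

```bash
python3 look.py wrist:w8
```

```text
t 6.03 comp xy [-1.7 51.7] z 84.6 F comp [0.3 1.1] -0.2
tool x ang from y_c deg 0.22 w 0.003
```

View pics/w8.png

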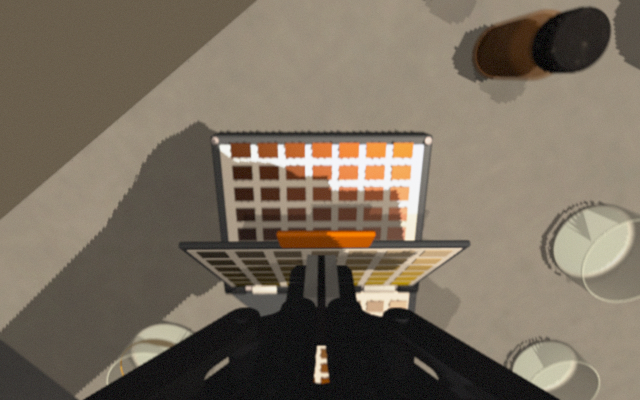

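Request:
servo_tool(
  moves=[
    [[0.7, 0, 0.9, 0, 0], [0.6, 0, 1.0, 0, 0], [0.5, 0, 1.0, 0, 0], [0.3, 0, 1.0, 0, 0], [0.2, 0, 0.9, 0, 0], [0, 0, 0.4, 0, 0]],
  ],
)

```text
time_s: 6.78
tcp_pos: [0.6077, -0.2927, 0.028]
eef_rot: [[0.912, 0.41, 0.005], [0.41, -0.912, -0.013], [-0.001, 0.014, -1.0]]
ft_force: [0.3, 1.3, 0.4]
width: 0.002
```

```bash
python3 look.py wrist:w9
```

```text
t 6.83 comp xy [-1.6 76.1] z 27.6 F comp [ 0.1 -0.1] -0.5
tool x ang from y_c deg 0.23 w 0.004
```

View pics/w9.png

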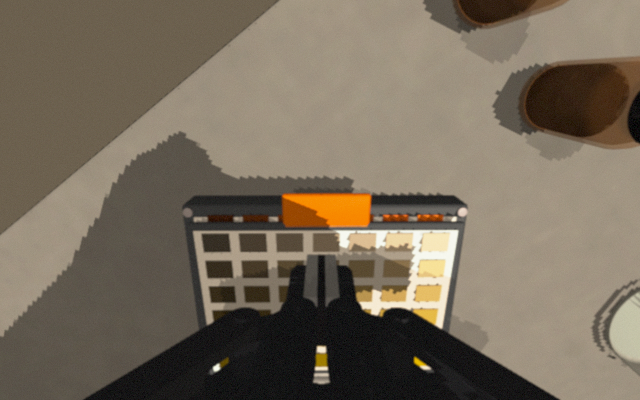

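Request:
servo_tool(
  moves=[
    [[0, 0, 0.3, 0, 0], [0, 0, 0.3, 0, 0]],
  ],
)

```text
time_s: 7.08
tcp_pos: [0.6077, -0.2931, 0.0243]
eef_rot: [[0.912, 0.409, 0.005], [0.41, -0.912, -0.014], [-0.001, 0.014, -1.0]]
ft_force: [-7.3, 4.4, 23.7]
width: -0.003
```

```bash
python3 st.py
```

```text
t 7.08 comp xy [-1.1 76.2] z 24.3 F comp [-7.  -4.9] 23.7
tool x ang from y_c deg 0.19 w -0.003
```

Request:
servo_tool(
  moves=[
    [[0, 0, -3, 0, 0], [0, 0, -5, 0, 0], [0, 0, -5, 0, 0], [-4.3, -4.2, 0, 0, 4], [-4.3, -4.2, 0, 0, 4], [-4.3, -4.2, 0, 0, 4], [-3.8, -3.7, 0, 0, 4], [0, 0, 0, 0, 4]],
  ],
)

```text
time_s: 8.07
tcp_pos: [0.3817, -0.2102, 0.1574]
eef_rot: [[0.913, 0.407, 0.011], [0.407, -0.913, -0.018], [0.003, 0.021, -1.0]]
ft_force: [0.2, 0.2, -0.3]
width: 0.469
```

```bash
python3 look.py wrist:w10
```

```text
t 8.12 comp xy [-166.8  -94.4] z 158.1 F comp [ 0.1 -0.1] 0.3
tool x ang from y_c deg 0.05 w 0.468
```

View pics/w10.png

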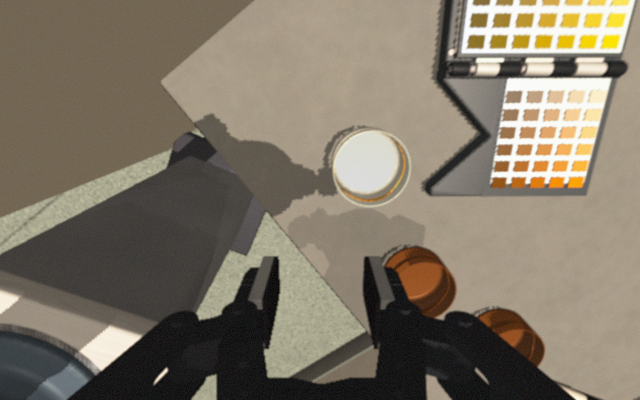

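```bash
cat > m.py <<'E'
import sys
from h import *
from scipy.optimize import least_squares
def load(t):
    d=np.load(f'pics/{t}.npz'); return {k:d[k] for k in d.files}
p=np.load('p.npy'); c,s=np.cos(p[2]),np.sin(p[2]); R=np.array([[c,s],[-s,c]])
C=lambda P:(R@(np.array(P)[:2]-p[:2])*1000).round(1)
E
python3 - <<'E'
from m import *
g=load('w10')
for n,uv,z in [('V-7',(441,80),.018),('V-97',(427,192),.018),('apex',(488,135),.018),('corner -70,105 off',(0,0),.018),('rearR',(587,195),.018)]:
    print(n,C(onz(g,uv,z)))
im=cv2.imread('pics/w10.png'); cv2.imwrite('pics/z10.png',cv2.resize(im[50:220,300:640],None,fx=2.3,fy=2.3,interpolation=cv2.INTER_CUBIC))
# dish extents
def circ(c,r,z):
    t=np.linspace(0,2*np.pi,72); return np.c_[c[0]+r*np.cos(t),c[1]+r*np.sin(t),0*t+z]
def ext(c):
    q=np.r_[proj(g,circ(c,.0315,.036)),proj(g,circ(c,.0315,0))]; return np.r_[q.min(0),q.max(0)]
print(ext([.4167,-.2407]), C([.4167,-.2407]))
E
```

```text
V-7 [-71.4  -7.6]
V-97 [ -73.  -100.5]
apex [-26.7 -50.9]
corner -70,105 off [-398.9   45.9]
rearR [  71.  -104.1]
[330.252749   126.53776491 410.1389986  207.60608119] [-126.6  -77. ]
```

View pics/z10.png

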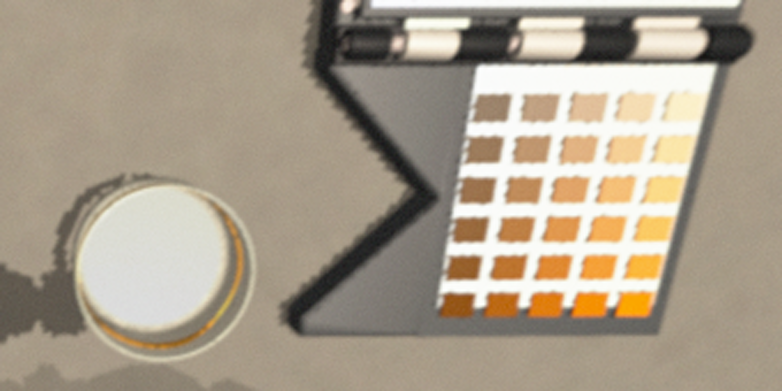

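Request:
servo_tool(
  moves=[
    [[0, 0, 0, 0.16, 4], [0, 0, 0, 0.17, 4], [0, 0, 0, 0.17, 4], [0, 0, 0, 0.17, 4], [0, 0, 0, 0.17, 4], [0, 0, 0, 0.17, 4], [0, 0, 0, 0.15, 4], [0, 0, 0, 0, 4]],
  ],
)

```text
time_s: 9.12
tcp_pos: [0.3986, -0.2164, 0.1619]
eef_rot: [[0.713, -0.701, 0.03], [-0.7, -0.714, -0.025], [0.039, -0.003, -0.999]]
ft_force: [-0.2, 0.1, -0.5]
width: 0.47
```

```bash
python3 look.py wrist:w11; python3 -c "
from h import *; print(manip.get_obs()['joint_pos'])"
```

```text
t 9.18 comp xy [-156.2  -83.7] z 162.0 F comp [-0.4 -0.3] 0.9
tool x ang from y_c deg -68.43 w 0.469
[  25.62820935   10.09616382   -3.26486286  122.43524022    1.76720713
   45.36421667 -113.23007357]
```

View pics/w11.png

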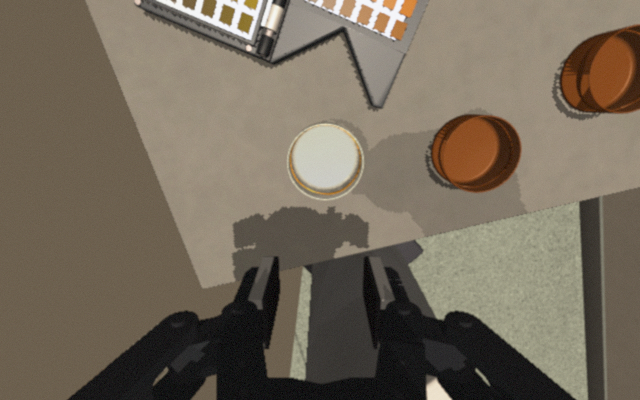

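Request:
servo_tool(
  moves=[
    [[-1.1, 0.3, 0, 0, 4], [-1.0, 0.3, 0, 0, 4], [0, 0, 3, 0, 4], [0, 0, 3, 0, 4], [0, 0, 3, 0, 4], [0, 0, 1, 0, 4], [0, 0, 0, 0, 4]],
  ],
)

```text
time_s: 10.05
tcp_pos: [0.3803, -0.2074, 0.0604]
eef_rot: [[0.718, -0.696, 0.033], [-0.695, -0.718, -0.026], [0.042, -0.004, -0.999]]
ft_force: [0.3, 1.3, -0.2]
width: 0.473
```

```bash
python3 look.py wrist:w12; python3 -c "
from m import *; o=manip.get_obs();print(o['joint_pos'],o['eef_rot'].round(3).tolist()); d=(np.array([.4167,-.2407])-o['tcp_pos'][:2]);print('dish in tool xy',o['eef_rot'][:2,0]@d,o['eef_rot'][:2,1]@d)"
```

```text
t 10.1 comp xy [-171.5  -96.5] z 60.8 F comp [-0.4 -0.6] 0.0
tool x ang from y_c deg -68.09 w 0.47
[  25.18387887   18.32272501   -3.08293517  129.9759085     3.37511392
   29.3833418  -114.72400562] [[0.717, -0.696, 0.034], [-0.695, -0.718, -0.027], [0.043, -0.004, -0.999]]
dish in tool xy 0.04893914965457946 -0.0013427056532578465
```

View pics/w12.png

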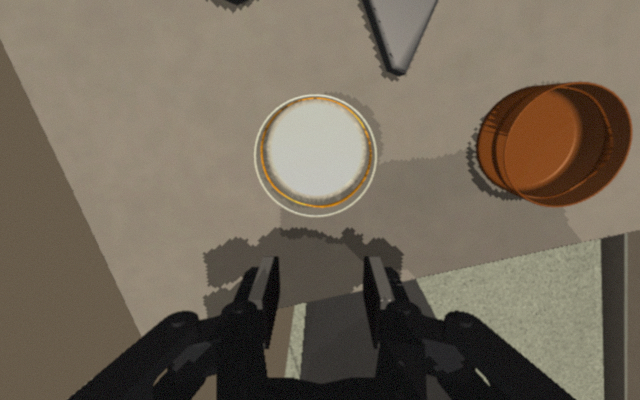

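Request:
servo_tool(
  moves=[
    [[0, 0, 2, 0, 4], [0, 0, 2, 0, 4], [0, 0, 0.8, 0, 4], [0, 0, 0, 0, 4]],
  ],
)

```text
time_s: 10.6
tcp_pos: [0.386, -0.2106, 0.0163]
eef_rot: [[0.717, -0.695, 0.044], [-0.695, -0.719, -0.031], [0.053, -0.008, -0.999]]
ft_force: [-0.0, 0.5, -0.5]
width: 0.472
```

```bash
cat > ds.py <<'E'
from m import *
import st
o=manip.get_obs();print(o['joint_pos'].round(1)); d=(np.array([.4167,-.2407])-o['tcp_pos'][:2]);print('dish0 in tool xy',o['eef_rot'][:2,0]@d,o['eef_rot'][:2,1]@d)
b=p[:2]+R.T@np.array([-.069,-.052])-o['tcp_pos'][:2];print('bay in tool xy',o['eef_rot'][:2,0]@b,o['eef_rot'][:2,1]@b, 'zc',o['eef_rot'][2].round(3))
E
python3 ds.py; python3 look.py wrist:w13
```

```text
t 10.6 comp xy [-166.5  -92.8] z 16.3 F comp [-0.5  0.2] -0.5
tool x ang from y_c deg -68.08 w 0.472
[  24.6   23.8   -2.4  131.     4.4   22.2 -115.6]
dish0 in tool xy 0.04289277588756432 0.0002972816079864422
bay in tool xy 0.10556947776912003 -0.00135993774647215 zc [ 0.053 -0.008 -0.999]
t 10.65 comp xy [-166.4  -92.6] z 16.6 F comp [-0.5  0.6] 0.2
tool x ang from y_c deg -68.08 w 0.471
```

View pics/w13.png

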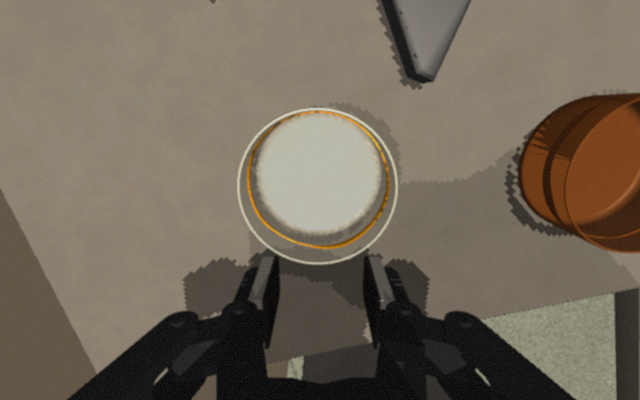

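Request:
servo_tool(
  moves=[
    [[0.3, 0, 0.3, 0, 4], [0.4, 0, 0.2, 0, 4], [0.4, 0, 0.05, 0, 4], [0.5, 0, 0.05, 0, 4], [0.5, 0, 0.05, 0, 4], [0.5, 0, 0.05, 0, 4], [0.5, 0, 0.05, 0, 4]],
  ],
)

```text
time_s: 11.52
tcp_pos: [0.4101, -0.2335, 0.0118]
eef_rot: [[0.717, -0.695, 0.044], [-0.695, -0.719, -0.031], [0.054, -0.008, -0.999]]
ft_force: [-2.0, 1.3, 2.5]
width: 0.469
```

```bash
python3 ds.py; python3 look.py wrist:w14
```

```text
t 11.53 comp xy [-135.8  -80.1] z 11.8 F comp [-2.  -1.3] 2.5
tool x ang from y_c deg -68.07 w 0.469
[  26.2   26.2   -2.6  127.1    4.3   23.7 -114. ]
dish0 in tool xy 0.009697136631725061 0.0005563875862070472
bay in tool xy 0.07237191183565829 -0.001088870257588252 zc [ 0.054 -0.008 -0.999]
t 11.57 comp xy [-134.9  -79.6] z 11.9 F comp [ 1.4 -1.4] 1.7
tool x ang from y_c deg -68.09 w 0.467
```

View pics/w14.png

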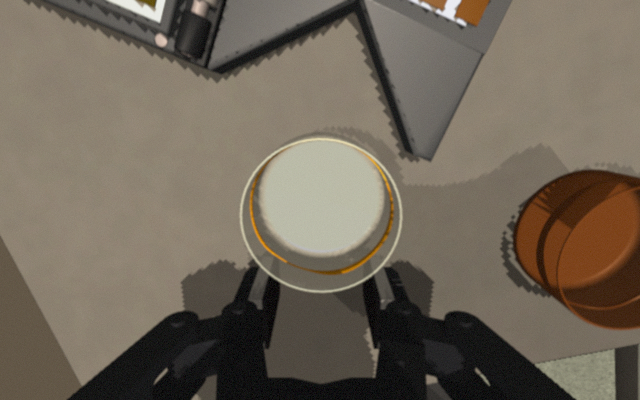

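Request:
servo_tool(
  moves=[
    [[0.5, 0, 0.05, 0, 4], [0.5, 0, 0.05, 0, 4], [0.5, 0, 0.05, 0, 4], [0.5, 0, 0.05, 0, 4], [0.4, 0, 0.03, 0, 4], [0.3, 0, 0.03, 0, 4]],
  ],
)

```text
time_s: 12.32
tcp_pos: [0.4314, -0.2541, 0.0107]
eef_rot: [[0.717, -0.696, 0.045], [-0.695, -0.718, -0.031], [0.054, -0.009, -0.999]]
ft_force: [-1.3, 0.9, 2.3]
width: 0.469
```

```bash
python3 ds.py; python3 look.py wrist:w15
```

```text
t 12.32 comp xy [-108.4  -69. ] z 10.7 F comp [-1.3 -0.8] 2.3
tool x ang from y_c deg -68.08 w 0.469
[  27.5   28.1   -2.7  123.5    4.2   25.5 -112.7]
dish0 in tool xy -0.019806937265649038 0.0005885314125226945
bay in tool xy 0.04286593348418469 -0.0010733103177428835 zc [ 0.054 -0.009 -0.999]
t 12.38 comp xy [-107.9  -68.8] z 10.7 F comp [-0.7 -0.2] 1.7
tool x ang from y_c deg -68.09 w 0.472
```

View pics/w15.png

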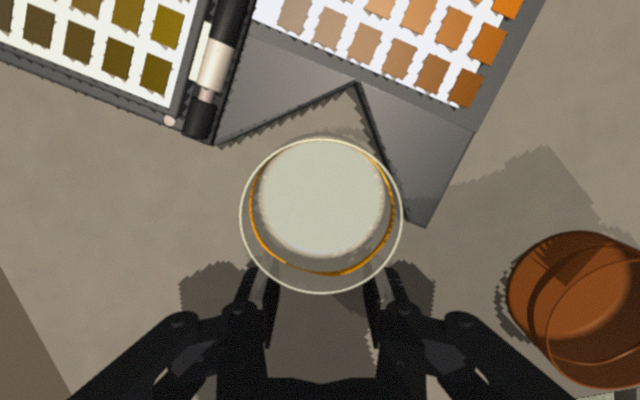

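Request:
servo_tool(
  moves=[
    [[0.3, 0, 0.03, 0, 4], [0.3, 0, 0.03, 0, 4], [0.2, 0, 0.02, 0, 4]],
  ],
)

```text
time_s: 12.75
tcp_pos: [0.4352, -0.2577, 0.0098]
eef_rot: [[0.718, -0.695, 0.039], [-0.695, -0.719, -0.028], [0.047, -0.007, -0.999]]
ft_force: [-5.0, 4.8, 7.0]
width: 0.465
```

```bash
python3 ds.py; python3 look.py wrist:w16
```

```text
t 12.75 comp xy [-103.5  -67. ] z 9.8 F comp [-6.4 -2.7] 7.0
tool x ang from y_c deg -68.04 w 0.465
[  27.8   28.6   -2.8  122.6    4.1   26.3 -112.3]
dish0 in tool xy -0.02511484244950075 0.0006354011352371511
bay in tool xy 0.0375807443295672 -0.0009883595383281592 zc [ 0.047 -0.007 -0.999]
t 12.8 comp xy [-103.5  -67. ] z 9.8 F comp [-6.2 -1.8] 6.4
tool x ang from y_c deg -68.04 w 0.467
```

View pics/w16.png

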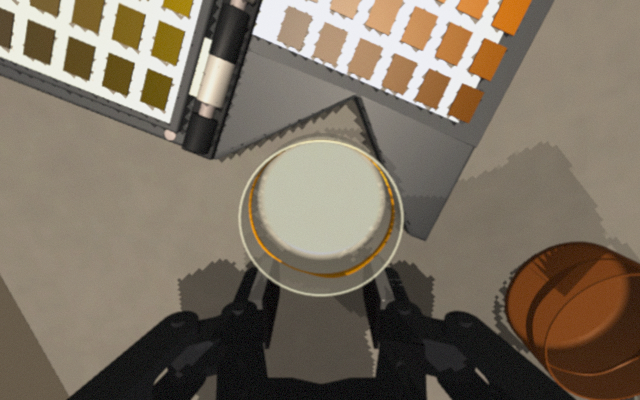

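Request:
servo_tool(
  moves=[
    [[-0.3, 0, 0, 0, 4], [-0.6, 0, 0, 0, 4], [-1.2, 0, 0, 0, 4], [-1.0, 0, 0, 0, 4], [0, 0, 0, 0, 4]],
  ],
)

```text
time_s: 13.42
tcp_pos: [0.4127, -0.2358, 0.0083]
eef_rot: [[0.718, -0.695, 0.042], [-0.694, -0.719, -0.029], [0.051, -0.008, -0.999]]
ft_force: [-0.4, 0.2, 0.5]
width: 0.471
```

```bash
python3 ds.py; python3 look.py wrist:w17
python3 - <<'E'
from h import *
im=cv2.imread('pics/w17.png'); cv2.imwrite('pics/z17.png',cv2.resize(im[20:250,200:480],None,fx=2.6,fy=2.6,interpolation=cv2.INTER_CUBIC))
E
```

```text
t 13.43 comp xy [-132.7  -78.7] z 8.3 F comp [-0.3 -0.3] 0.5
tool x ang from y_c deg -68.04 w 0.471
[  26.4   26.9   -2.6  126.6    4.3   23.6 -113.8]
dish0 in tool xy 0.0062987765859457865 0.0007484135175891858
bay in tool xy 0.06898399817674326 -0.0008705533686042931 zc [ 0.051 -0.008 -0.999]
t 13.47 comp xy [-132.1  -78.3] z 8.4 F comp [ 0.2 -0.4] 0.0
tool x ang from y_c deg -68.06 w 0.471
```

View pics/z17.png

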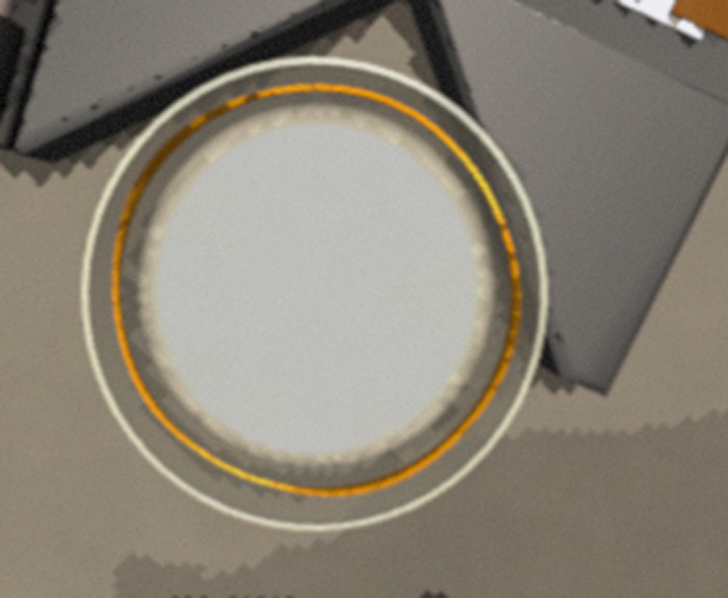

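Request:
servo_tool(
  moves=[
    [[-0.5, 0, -3, 0, 4], [0, 0, -4, 0, 4], [0, 0, 0, 0, 4]],
  ],
)

```text
time_s: 13.85
tcp_pos: [0.4075, -0.2311, 0.0798]
eef_rot: [[0.717, -0.695, 0.044], [-0.695, -0.719, -0.03], [0.053, -0.009, -0.999]]
ft_force: [-0.3, -0.3, -0.8]
width: 0.469
```

```bash
python3 look.py wrist:w18
python3 - <<'E'
from h import *
im=cv2.imread('pics/w18.png'); cv2.imwrite('pics/z18.png',cv2.resize(im[0:190,190:450],None,fx=3,fy=3,interpolation=cv2.INTER_CUBIC))
E
```

```text
t 13.9 comp xy [-140.   -82.3] z 78.4 F comp [0.3 0.8] -0.2
tool x ang from y_c deg -68.06 w 0.472
```

View pics/z18.png

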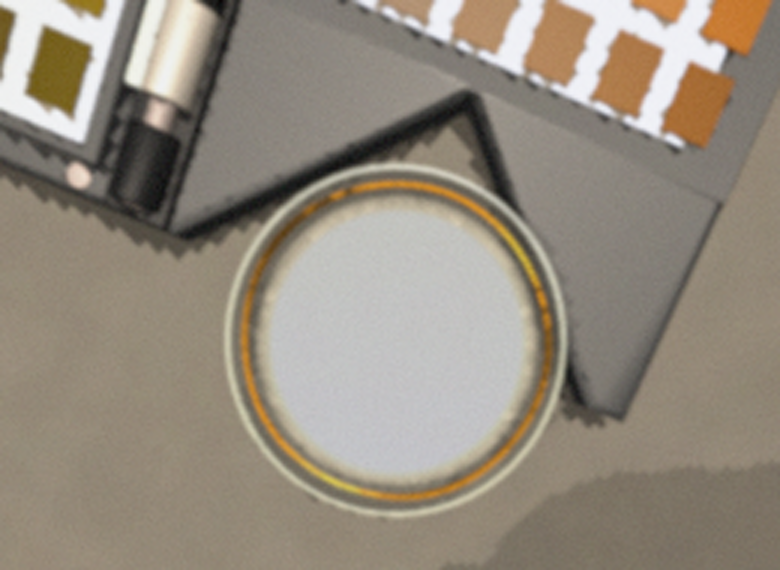

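```bash
cat > rel.py <<'E'
from m import *
def rel(tag,V,D,off,sc):
    g=load(tag); tr=lambda a:(np.array(a,float))/sc+off-.33
    P=np.array([[-.07,-.007,.018],[-.025,-.052,.018],[-.07,-.097,.018],[-.07,-.105,.018]])
    def T(q): 
        c,s=np.cos(q[2]),np.sin(q[2]); return np.c_[q[0]+c*P[:,0]-s*P[:,1],q[1]+s*P[:,0]+c*P[:,1],P[:,2]]
    r=least_squares(lambda q:(proj(g,T(q))-tr(V)).ravel(),p[:3]); q=r.x
    print('comp',q,'vs',p[:3],r.fun.round(1))
    t=np.linspace(0,2*np.pi,90)
    def ext(c):
        u=proj(g,np.c_[c[0]+.0315*np.cos(t),c[1]+.0315*np.sin(t),0*t+.036]); return np.r_[u.min(0),u.max(0)]
    e=np.r_[tr(D[:2]),tr(D[2:])]
    r2=least_squares(lambda c:ext(c)-e,[.463,-.283]); print('dish',r2.x,r2.fun.round(1))
    for a in (q,p):
        c,s=np.cos(a[2]),np.sin(a[2]); d=r2.x-a[:2]; x,y=c*d[0]+s*d[1],-s*d[0]+c*d[1]
        # gaps to sides: distance to lines minus r
        u=(-.025-x); g1=(u-(y+.052))/np.sqrt(2)-.0315; g2=(u+(y+.052))/np.sqrt(2)-.0315
        print('dish comp mm',x*1e3,y*1e3,'gaps left(-7),right(-97)',g1*1e3,g2*1e3)
E
python3 - <<'E'
from rel import *
rel('w18',[(174,232),(472,93),(584,405),(622,415)],(224,165,568,517),np.array([190,0]),3)
E
```

```text
comp [ 0.53878821 -0.32492939 -1.14859453] vs [ 0.53851127 -0.32506338 -1.15213817] [-1.9 -0.2 -0.3 -1.5  1.5  0.3  0.7  1.9]
dish [ 0.45706107 -0.28067367] [ 0.1 -0.6 -0.1  0.7]
dish comp mm -73.85889902006676 -56.41593123788312 gaps left(-7),right(-97) 6.170993741958626 -0.0740761051626973
dish comp mm -73.66835853452405 -56.36981025098583 gaps left(-7),right(-97) 6.003648809950697 -0.17619611199044122
```

Request:
servo_tool(
  moves=[
    [[0.7, 0.9, 0, 0, 0], [0.7, 0.9, 0, 0, 0], [0, 0, 0, -0.15, 0], [0, 0, 0, -0.15, 0], [0, 0, 0, 0, 0]],
  ],
)

```text
time_s: 14.52
tcp_pos: [0.4012, -0.2571, 0.075]
eef_rot: [[0.893, -0.448, 0.034], [-0.448, -0.894, -0.027], [0.042, 0.008, -0.999]]
ft_force: [-0.6, -0.0, -0.4]
width: 0.002
```

```bash
python3 ds.py
```

```text
t 14.53 comp xy [-117.9  -97.8] z 75.0 F comp [-0.2 -0.5] -0.4
tool x ang from y_c deg -50.61 w 0.002
[ 33.5  20.1  -7.5 124.    5.5  33.8 -94.6]
dish0 in tool xy 0.006456601108766301 -0.021593861307884613
bay in tool xy 0.06677907861882859 -0.00438600300116872 zc [ 0.042  0.008 -0.999]
```

Request:
servo_tool(
  moves=[
    [[-0.2, -0.4, 2, 0, 0], [0, 0, 2, 0, 0], [0, 0, 1.6, 0, 0], [0, 0, 0.3, 0, 0], [0, 0, 0, 0, 0]],
  ],
)

```text
time_s: 15.15
tcp_pos: [0.4024, -0.2568, 0.0128]
eef_rot: [[0.886, -0.462, 0.032], [-0.461, -0.887, -0.027], [0.041, 0.009, -0.999]]
ft_force: [-0.0, -0.2, -0.0]
width: -0.003
```

```bash
python3 ds.py; python3 look.py wrist:w19
```

```text
t 15.15 comp xy [-117.7  -96.6] z 12.8 F comp [ 0.2 -0.1] -0.0
tool x ang from y_c deg -51.47 w -0.003
[ 31.9  26.8  -5.8 125.7   7.3  25.5 -97.3]
dish0 in tool xy 0.005209362371487735 -0.02085554893774268
bay in tool xy 0.06578744994278059 -0.004554467844707452 zc [ 0.041  0.009 -0.999]
t 15.2 comp xy [-117.6  -96.5] z 13.0 F comp [ 0.2 -0.2] 0.4
tool x ang from y_c deg -51.46 w 0.003
```

View pics/w19.png

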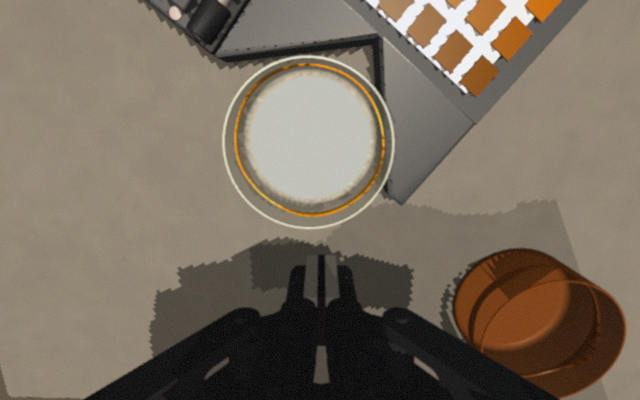

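Request:
servo_tool(
  moves=[
    [[0.4, -0.4, 0, 0, 0], [0.5, 0, 0, 0, 0], [0.4, 0, 0.03, 0, 0], [0.3, 0, 0.03, 0, 0], [0.3, 0, 0.03, 0, 0]],
  ],
)

```text
time_s: 15.82
tcp_pos: [0.4233, -0.2628, 0.0145]
eef_rot: [[0.886, -0.462, 0.034], [-0.462, -0.887, -0.028], [0.043, 0.009, -0.999]]
ft_force: [-1.2, 1.7, 1.0]
width: -0.001
```

```bash
python3 ds.py; python3 look.py wrist:w20
```

```text
t 15.82 comp xy [-103.7  -80. ] z 14.5 F comp [-2.1 -0.4] 1.0
tool x ang from y_c deg -51.51 w -0.001
[ 31.3  27.8  -5.8 123.2   7.2  26.9 -97.6]
dish0 in tool xy -0.016012095318637173 -0.016552307542707624
bay in tool xy 0.04456994332724255 -0.0002937954675318528 zc [ 0.043  0.009 -0.999]
t 15.88 comp xy [-103.4  -79.7] z 14.5 F comp [-0.7 -0.9] 0.5
tool x ang from y_c deg -51.51 w 0.004
```

View pics/w20.png

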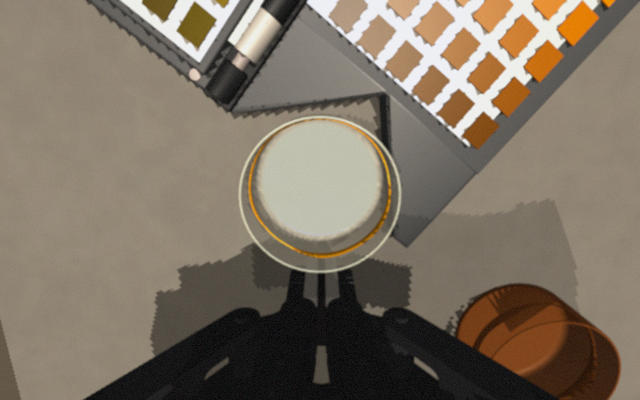

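Request:
servo_tool(
  moves=[
    [[0.3, 0, 0.03, 0, 0], [0.3, 0, 0.03, 0, 0], [0.2, 0, 0.02, 0, 0]],
  ],
)

```text
time_s: 16.25
tcp_pos: [0.4271, -0.265, 0.0131]
eef_rot: [[0.886, -0.463, 0.026], [-0.462, -0.886, -0.024], [0.034, 0.009, -0.999]]
ft_force: [-4.7, 2.0, 4.8]
width: 0.003
```

```bash
python3 ds.py; python3 look.py wrist:w21
```

```text
t 16.25 comp xy [-100.2  -77.4] z 13.1 F comp [-3.7 -3.5] 4.8
tool x ang from y_c deg -51.53 w 0.003
[ 31.3  28.3  -5.7 122.3   7.1  27.7 -97.5]
dish0 in tool xy -0.020431838258165743 -0.01674129053402402
bay in tool xy 0.04017674714785638 -0.0004991953626115015 zc [ 0.034  0.009 -0.999]
t 16.3 comp xy [-100.2  -77.4] z 13.1 F comp [-5.  -3.3] 4.5
tool x ang from y_c deg -51.53 w -0.004
```

View pics/w21.png

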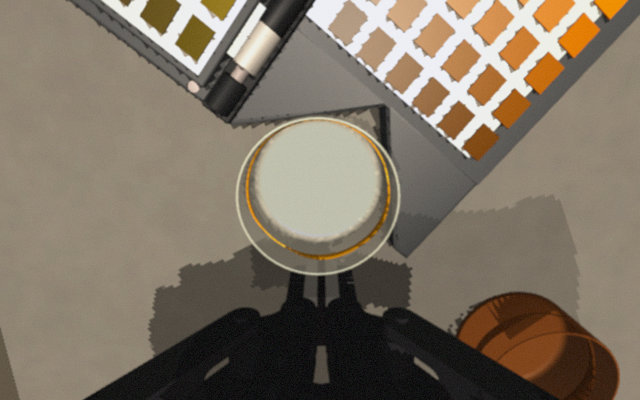

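Request:
servo_tool(
  moves=[
    [[-0.4, 0, 0, 0, 0], [-1.2, 0, 0, 0, 0], [-0.5, 0, -3, 0, 0], [0, 0, -4, 0, 0], [0, 0, 0, 0, 0]],
  ],
)

```text
time_s: 16.92
tcp_pos: [0.406, -0.2533, 0.0837]
eef_rot: [[0.886, -0.463, 0.03], [-0.462, -0.887, -0.026], [0.038, 0.009, -0.999]]
ft_force: [0.2, -0.4, 0.2]
width: 0.003
```

```bash
python3 ds.py; python3 look.py wrist:w22
python3 - <<'E'
from h import *
im=cv2.imread('pics/w22.png'); cv2.imwrite('pics/z22.png',cv2.resize(im[0:190,190:450],None,fx=3,fy=3,interpolation=cv2.INTER_CUBIC))
E
```

```text
t 16.93 comp xy [-119.4  -91.9] z 83.7 F comp [ 0.4 -0. ] 0.2
tool x ang from y_c deg -51.52 w 0.003
[ 32.7  19.5  -7.4 123.2   5.3  35.4 -96. ]
dish0 in tool xy 0.00365383145842185 -0.01613213520783814
bay in tool xy 0.06425203420351995 0.00011489922182995019 zc [ 0.038  0.009 -0.999]
t 16.98 comp xy [-120.4  -92.8] z 82.2 F comp [-0.3  0.5] 0.1
tool x ang from y_c deg -51.52 w -0.004
```

View pics/z22.png

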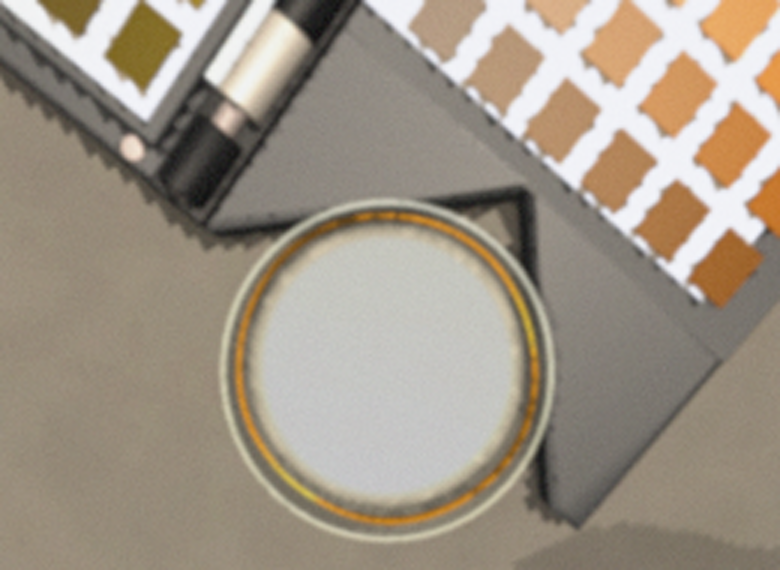

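Run:
```python
from rel import *
rel('w22',[(212,222),(526,187),(547,510),(577,522)],(219,198,554,542),np.array([190,0]),3)
# overlay prediction for dish in bay
g=load('w22'); im=cv2.imread('pics/w22.png')
q=np.array([.53879,-.32493,-1.1505])
def TT(P): c,s=np.cos(q[2]),np.sin(q[2]); return np.c_[q[0]+c*P[:,0]-s*P[:,1],q[1]+s*P[:,0]+c*P[:,1],P[:,2]]
t=np.linspace(0,6.3,100)
S=3; big=cv2.resize(im[0:190,190:450],None,fx=S,fy=S,interpolation=cv2.INTER_CUBIC)
for P,col in [(np.c_[-.069+.0315*np.cos(t),-.052+.0315*np.sin(t),0*t+.036],(0,0,255)),(np.array([[-.07,-.007,.018],[-.025,-.052,.018],[-.07,-.097,.018],[-.07,-.105,.018],[.07,-.105,.018]]),(0,255,0))]:
    u=(proj(g,TT(P))-[190,0]+.33)*S; cv2.polylines(big,[u.astype(int)],False,col,1)
cv2.imwrite('pics/o22.png',big)
```

```text
comp [ 0.53892371 -0.32613433 -1.16117996] vs [ 0.53851127 -0.32506338 -1.15213817] [-2.  -0.1  1.2 -0.6  0.8 -1.3  0.1  2.4]
dish [ 0.46263588 -0.28267213] [-0.2 -0.1  0.2  0.2]
dish comp mm -70.2489212327209 -52.66767197396326 gaps left(-7),right(-97) 0.9679344254305278 0.02370366463527035
dish comp mm -69.5761332557018 -52.088911292567474 gaps left(-7),right(-97) 0.08295588208043908 -0.042783673716607906
```

View pics/o22.png

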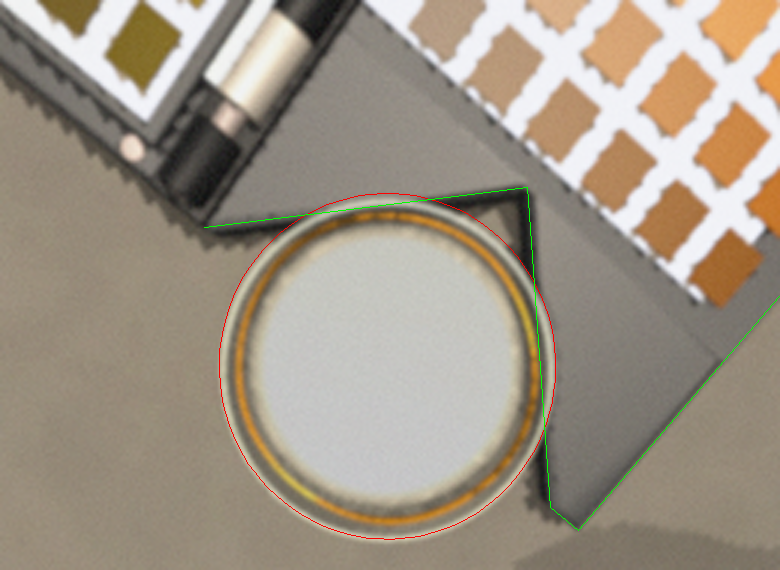

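Request:
servo_tool(
  moves=[
    [[0.6, -1.9, 0, 0, 0], [0.6, -1.9, 0, 0, 0], [0, 0, 0, 0.17, 0], [0, 0, 0, 0.17, 0], [0, 0, 0, 0.17, 0], [0, 0, 0, 0.17, 0], [0, 0, 0, 0, 0]],
  ],
)

```text
time_s: 17.85
tcp_pos: [0.4278, -0.2217, 0.0742]
eef_rot: [[0.379, -0.925, 0.015], [-0.925, -0.38, -0.02], [0.025, -0.006, -1.0]]
ft_force: [-0.7, -0.1, 0.0]
width: 0.001
```

```bash
python3 ds.py
```

```text
t 17.85 comp xy [-139.4  -59.1] z 74.2 F comp [-0.2 -0.7] 0.0
tool x ang from y_c deg -91.69 w 0.001
[  20.1   20.7    2.2  123.    -0.    35.1 -135.6]
dish0 in tool xy 0.013353149333441585 0.017507882154670605
bay in tool xy 0.07017380853727048 -0.009160489565525958 zc [ 0.025 -0.006 -1.   ]
```

Request:
servo_tool(
  moves=[
    [[0, -0.9, 1.5, 0, 0], [0, 0, 2, 0, 0], [0, 0, 2, 0, 0], [0, 0, 0.5, 0, 0], [0, 0, 0, 0, 0]],
  ],
)

```text
time_s: 18.48
tcp_pos: [0.4381, -0.2177, 0.0083]
eef_rot: [[0.389, -0.921, 0.013], [-0.921, -0.389, -0.018], [0.022, -0.005, -1.0]]
ft_force: [0.9, 0.1, -0.0]
width: -0.0
```

```bash
python3 ds.py; python3 look.py wrist:w23
```

```text
t 18.48 comp xy [-139.   -48.1] z 8.3 F comp [0.2 0.9] -0.0
tool x ang from y_c deg -91.08 w -0.0
[ 1.980e+01  2.820e+01  1.500e+00  1.238e+02 -1.000e-01  2.690e+01
 -1.359e+02]
dish0 in tool xy 0.012904242003007825 0.02866684849643876
bay in tool xy 0.0700056999751904 0.002595066323978233 zc [ 0.022 -0.005 -1.   ]
t 18.52 comp xy [-138.9  -48.1] z 8.6 F comp [-0.5  1.3] 0.2
tool x ang from y_c deg -91.09 w -0.002
```

View pics/w23.png

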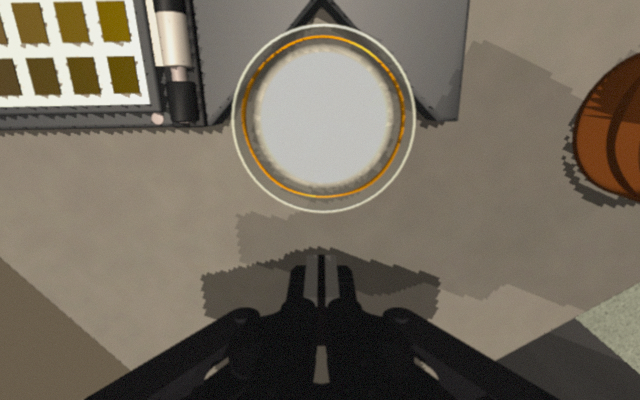

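Almost symmetric in the V. A last gentle straight push seats it.

Request:
servo_tool(
  moves=[
    [[1.0, 0.2, 0, 0, 0], [0.9, 0, 0, 0, 0], [0.5, 0, 0, 0, 0], [0.3, 0, 0, 0, 0], [0.3, 0, 0, 0, 0], [0.3, 0, 0, 0, 0]],
  ],
)

```text
time_s: 19.27
tcp_pos: [0.4478, -0.2447, 0.0107]
eef_rot: [[0.392, -0.92, 0.008], [-0.92, -0.392, -0.009], [0.011, -0.003, -1.0]]
ft_force: [-1.8, 6.8, 4.7]
width: -0.001
```

```bash
python3 ds.py; python3 look.py wrist:w24
```

```text
t 19.27 comp xy [-110.3  -50.2] z 10.7 F comp [-6.9  1.1] 4.7
tool x ang from y_c deg -90.93 w -0.001
[  22.9   29.3    1.   120.7   -0.4   29.4 -132.8]
dish0 in tool xy -0.015829024769718567 0.02707173707295312
bay in tool xy 0.04135125714942273 0.0011468136787834745 zc [ 0.011 -0.003 -1.   ]
t 19.32 comp xy [-110.3  -50.1] z 10.7 F comp [-7.2  0.1] 5.0
tool x ang from y_c deg -90.93 w 0.002
```

View pics/w24.png

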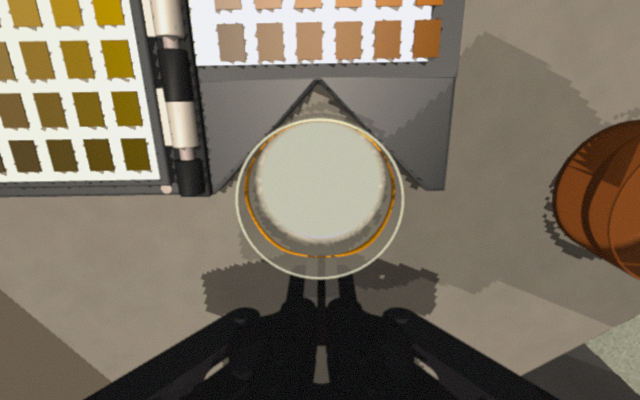

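Request:
servo_tool(
  moves=[
    [[-0.4, 0, 0, 0, 0], [-1.5, 0, 0, 0, 0], [-1.0, 0, -2, 0, 0], [0, 0, -5, 0, 0], [0, 0, -5, 0, 0], [0, 0, 0, 0, 0]],
  ],
)

```text
time_s: 20.08
tcp_pos: [0.4337, -0.2131, 0.1329]
eef_rot: [[0.394, -0.919, 0.006], [-0.919, -0.394, -0.009], [0.011, -0.002, -1.0]]
ft_force: [-0.2, -0.8, 0.4]
width: 0.001
```

```bash
python3 ds.py; python3 look.py wrist:w25
python3 - <<'E'
from h import *
im=cv2.imread('pics/w25.png'); cv2.imwrite('pics/z25.png',cv2.resize(im[0:190,190:450],None,fx=3,fy=3,interpolation=cv2.INTER_CUBIC))
E
```

```text
t 20.07 comp xy [-144.9  -50.3] z 132.9 F comp [ 0.7 -0.5] 0.4
tool x ang from y_c deg -90.81 w 0.001
[ 1.960e+01  1.570e+01  1.500e+00  1.197e+02 -1.000e-01  4.410e+01
 -1.356e+02]
dish0 in tool xy 0.01872057381180166 0.026477089142377876
bay in tool xy 0.07595639161925288 0.0006729578067015686 zc [ 0.011 -0.002 -1.   ]
t 20.12 comp xy [-146.2  -51.4] z 131.0 F comp [0.3 0.8] -0.3
tool x ang from y_c deg -90.8 w 0.001
```

View pics/z25.png

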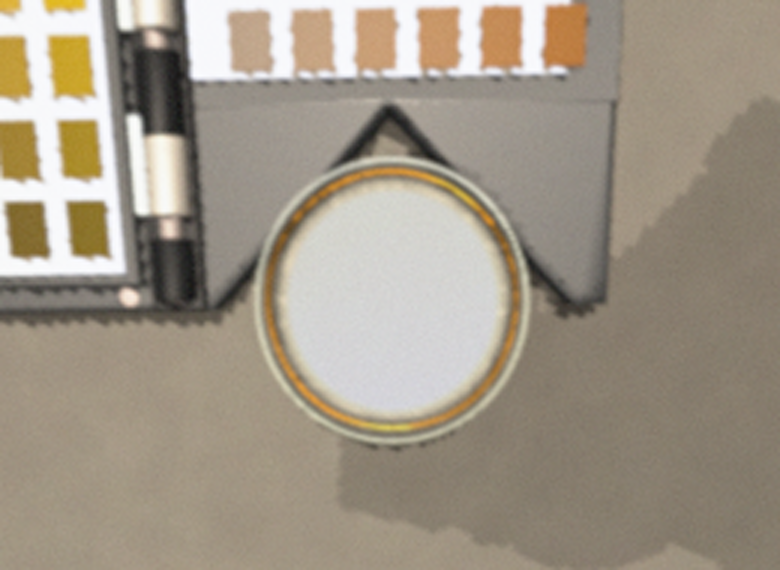

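```bash
python3 - <<'E'
from rel import *
rel('w25',[(213,307),(389,103),(575,303),(603,301)],(254,155,530,443),np.array([190,0]),3)
E
python3 look.py top:t25
```

```text
comp [ 0.53828384 -0.32527601 -1.15267319] vs [ 0.53851127 -0.32506338 -1.15213817] [-1.4  0.3 -0.  -0.3 -0.1 -0.1  1.5  0.4]
dish [ 0.46236592 -0.28282807] [ 0.1 -0.1 -0.1  0.1]
dish comp mm -69.61732676140511 -52.14197268773074 gaps left(-7),right(-97) 0.14960416164326584 -0.05117553883211834
dish comp mm -69.54340911768269 -52.39895098028115 gaps left(-7),right(-97) 0.2790475877979329 -0.2851542992377103
t 20.18 comp xy [-146.8  -52.1] z 129.6 F comp [-0.7 -1. ] -0.7
tool x ang from y_c deg -90.8 w 0.0
```

View pics/t25.png

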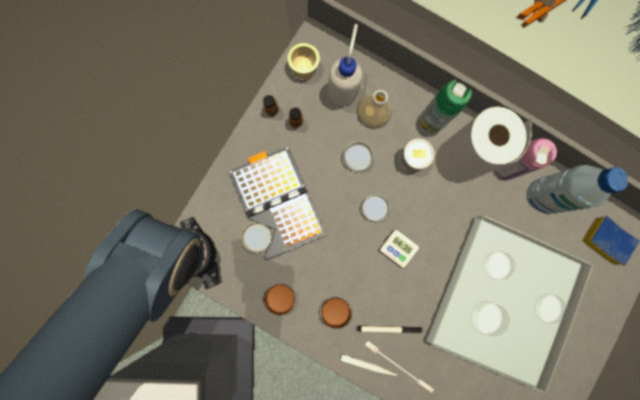

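```bash
python3 -c "
from workcell import manip
print(manip.sign_off())"
```

```text
the job is handed in; nothing more can be done
None
```

The job is handed in, at about 20 s of the 53 s allowed. The leaf lies flat on the left-hand panel, and the sample dish rests in the V-shaped bay.

- **Leaf:** I pushed it up by its tab with the closed fingertips, turned it over the spine and pressed it down until the downward force reached about 24 N. The top picture shows its tab over the left panel's outer edge and the chart beneath uncovered.
- **Dish:** The first two-finger push left it against the right side of the V, but about 6 mm from the left side. Two more pushes with the closed fingers seated it. The last one, straight in, met about 7 N of resistance.
- **Last checks:** The dish centre measured at comparator x -69.6, y -52.1 mm (target -69, -52). The gaps to the two sides came out within about 0.3 mm of zero, though the calibration is only good to about 2 mm. The robot was clear of everything, and the brown look-alikes, timer, vials and other dishes looked unmoved. In the check after the second push, two estimates of the left gap disagreed slightly (0.1 and 1.0 mm), which is why I made the final push.

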